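# Set up the blue foam scheme in the site model

### The job

The blue foam scheme is presented next: put its four foam blocks into the site model, the L-shaped block, the stepped terrace and the podium each lying flat, right way up, at the bottom of the dark sunken plot cut to its own outline, and the square tower standing upright in the square socket on top of the podium, down on the socket's floor. Leave the two timber blocks and the eraser where they lie.

Things in the scene. Friction and masses are not known exactly. Their poses are not given: they have to be found in the camera images.
- ell: L-shaped block of light blue foam, 50 (x) x 80 (y) x 30 (z) mm, 50 g. Origin: centre of the 50 x 80 outline, on the underside; z up. It fills x -25 to 0 over its whole length, and x 0 to 25 only where y is 0 to 40 mm: the quarter at +x, -y is missing. The flanks x = -25 and x = +25 face each other at y = 0 to 40 mm.
- terrace: Stepped terrace of light blue foam, 34 (x) x 92 (y) mm, 50 g, rising along +y in three steps: 26 mm high for y below -14 mm, 35 mm for y -14 to 16, 45 mm for y above 16 mm. Origin: centre of the 34 x 92 outline, on the underside; z up.
- podium: Low oblong block of light blue foam, 62 (x) x 92 (y) x 28 (z) mm, 60 g, with a square, darker-floored socket in its top: 52 x 52 mm, 6 mm deep (floor 22 mm over the underside), centred at x = 0, y = -14 mm. Origin: centre of the 62 x 92 outline, on the underside; z up.
- tower: Square tower of light blue foam, 44 x 44 mm in plan, 58 mm tall, 50 g, standing upright. Origin: centre of the underside; x and y square to its sides, z up. It has 4 mm to spare all round in the podium's socket and may stand there at any quarter turn.
- plot_ell: Fixed white card tile, 124 mm square, top at z = 14 mm, on a grey board, with a dark-floored L-shaped pocket: 60 (x) x 90 (y) mm less the quarter x > 5, y < -5 mm; it takes the L-block with 5 mm to spare, only with its x, y axes along the tile's. Trees on the filled quarter, more at corners, 22 mm tall. Pocket floor z = 6 mm. Origin: tile centre at desk height; x, y along the sides, z up.
- plot_terrace: Fixed white card tile, 124 mm square, top at z = 14 mm, on a grey board, with a dark-floored narrow oblong pocket, 44 (x) x 102 (y) mm, 5 mm larger all round than the terrace, either way round. Pocket floor z = 6 mm, walls upright. Houses and trees up to 22 mm tall stand only at the tile's corners. Origin: pocket centre (= tile centre) at desk height; x, y along the tile's sides, z up.
- plot_podium: Fixed white card tile, 124 mm square, top at z = 14 mm, on a grey board, with a dark-floored wide oblong pocket, 72 (x) x 102 (y) mm, 5 mm larger all round than the podium, either way round. Pocket floor z = 6 mm, walls upright. Houses and trees up to 22 mm tall stand only at the tile's corners. Origin: pocket centre (= tile centre) at desk height; x, y along the tile's sides, z up.
- timber_oblong: Brown timber block, 30 x 50 x 22 mm, loose; belongs to another scheme, to be left alone. Origin: centre of the underside.
- timber_cube: Brown timber cube, 34 mm, loose; belongs to another scheme, to be left alone. Origin: centre of the underside.
- eraser: Eraser with a dark blue sleeve and a white end, 22 x 52 x 13 mm, loose; to be left alone. Origin: centre of the underside.

How it is judged:
By the outcome, as a careful person would: the job done as asked, in the order asked, and still so for the second after the job is handed in, with the robot touching nothing.
It also fails if it takes over 112 s, if anything falls off the work surface, if the arm or the gripper's body presses on something with over 40 N, if the wrist force passes 120 N, or if a joint passes its speed limit or range.

### The arm

A 6-joint arm with a two-finger parallel gripper is mounted at the origin on the work surface; the furniture and walls round the work are solid. World frame = base frame: x ahead of the robot, y to its left, z up, the work surface at z = 0. Lengths are in mm, angles in rad, forces in N, time in s.
With the tool pointing down it reaches from about 400 to 825 mm from the base axis. Payload 7 kg.
Tool frame: the origin (TCP) lies at the very end of the fingers, on their centre line; the grasp point (between the pads) lies 19 mm behind it; z points along the fingers, y is the line along which they close (so a half turn about z gives the same grasp; the last joint's range is limited). The gripper opens to 85 mm and grips with 20 to 120 N. Pads are 22 mm wide; open, the fingers measure 114 mm over their backs; the gripper's body (76 mm by 85 mm) begins 54 mm behind the grasp point. The pads swing forward as they close: fully open they stand 13 mm farther back than shut.
Start: joints at [-0.923, 0.359, 0.012, 0, -1.224, -0.288], TCP at [237.631, -631.765, 231.302] pointing down, gripper open.
Joint ranges: [-3.07, 3.07], [-1.43, 2.12], [-1.02, 1.25], [-3.03, 1.67], [-3.05, -0], [-3.03, 3.03]. Speed limits (rad/s): [2.39, 2.39, 3.01, 3.14, 3.14, 3.14].

### API

Orientations are given as a rotation vector (axis times angle).
In Python, from station import r gives the robot as it stands. Calls block until the motion is done:
- r.move_pose(position, orientation): joint-space move of the TCP to a pose.
- r.servo_line(position, vel=150, ori=None, contact_N=None): straight line of the TCP; ori=None keeps the orientation; vel is the mean speed in mm/s. With contact_N (N) it stops when the force on the tool has changed by that much, and returns True; else False.
- r.goto_joints(angles): joint-space move.
- r.gripper_to(opening, grasp_force=None): finger opening in mm; grasp_force is the grip in N (None keeps the last); returns when the fingers have stopped.
- r.hold(seconds).
- r.solve_ik(position, orientation): joint angles nearest the present ones, or None.
- r.capture(name): name is "scene" or "top"; returns (picture, depth): 400x640x3 uint8, red, green, blue; 400x640 float32, mm along the optical axis (not along the pixel's ray), 0 where there is no reading.
- r.calibration(name): a dict with "fx", "fy", "cx", "cy" (pixels), "camera_from_world" (4x4, takes a point from world to camera coordinates). Camera axes: x right, y down, z forward; pixel columns grow to the right and rows downward; lengths in mm; the calibration is good to about 2 mm. A picture is of the moment at which its call begins. calibration takes no time and is no camera call.
A pose or a line that the arm cannot do raises r.MotionError and nothing moves.
- r.sign_off(): hands the job in; it is judged then, once.
Readings, each from a call of its own:
- r.get_t(): time.
- r.get_q(): joint angles.
- r.get_qvel(): joint speeds.
- r.get_joint_torque(): joint torques, N m.
- r.get_position(): TCP position.
- r.get_ee_rot(): TCP orientation.
- r.get_force(): force on the tool from outside, world axes, zero at the start.
- r.get_wrist_torque(): the same for the moment, N m.
- r.get_gripper_width(): finger opening in mm.
- r.get_finger_force(): force on a finger pad.
Only numpy, scipy, OpenCV 4.12 (cv2) and the standard library are available. Lean on these libraries where they do the work, as an engineer would, in place of code of your own. Each camera call takes 0.05 s, during which the arm holds its last target. There are 200 camera calls.

## Working session

There is one attempt and no reset: what is moved stays moved. The work goes in short steps, each a Python script; the robot and the scene stay as the last script left them, time stands still between calls to the robot, and variables do not carry over. Pictures are saved under pics/ and viewed, at most 14 in all, crops included, and the job is handed in when it is done.

```bash
ls; mkdir -p pics; python3 - <<'E'
from station import r
import cv2,numpy as np
for n in("top","scene"):
    p,d=r.capture(n); cv2.imwrite(f"pics/{n}0.png",p[:,:,::-1]); np.save(f"pics/{n}0.npy",d)
    c=r.calibration(n); print(n,c["fx"],c["cx"],c["cy"],np.round(c["camera_from_world"],3).tolist())
print(r.get_t(),r.get_ee_rot())
E
```

```text
pics
top 436.89202383332713 315.34866212202064 195.4598784814732 [[-0.016, -1.0, -0.024, -36.559], [-0.985, 0.02, -0.172, 502.498], [0.173, 0.02, -0.985, 921.262], [0.0, 0.0, 0.0, 1.0]]
scene 461.3787676723196 321.1365754708926 198.18406868227456 [[-0.787, -0.617, -0.006, 378.476], [-0.315, 0.41, -0.856, 216.579], [0.531, -0.672, -0.517, 893.399], [0.0, 0.0, 0.0, 1.0]]
0.1 [ 5.61877293e-01 -3.09053783e+00 -2.21600168e-03]
```

View pics/top0.png

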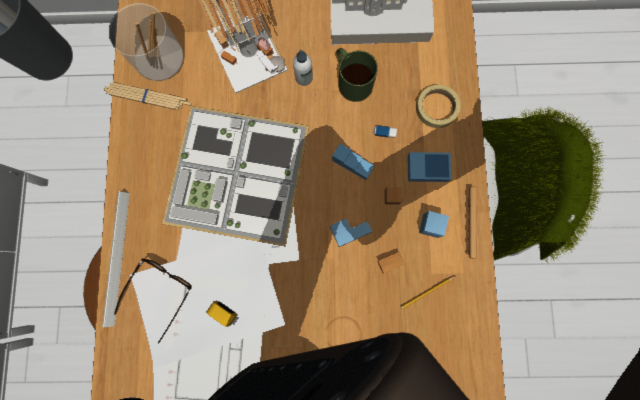

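View pics/scene0.png

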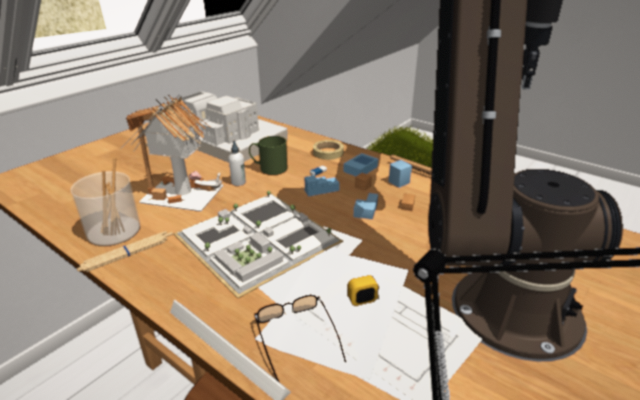

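```bash
cat > h.py <<'E'
import numpy as np,cv2
from station import r
def cloud(n,d):
    c=r.calibration(n); v,u=np.mgrid[:400,:640]; T=np.array(c["camera_from_world"])
    P=np.stack([(u-c["cx"])/c["fx"]*d,(v-c["cy"])/c["fy"]*d,d],-1)
    W=(P-T[:3,3])@T[:3,:3]; W[d<=0]=np.nan
    return W
E
python3 - <<'E'
from h import *
p=cv2.imread("pics/top0.png");d=np.load("pics/top0.npy")
W=cloud("top",d)
for u,v in[(350,300),(320,120),(430,155),(430,172),(433,218),(434,232),(345,155),(355,163),(364,170),(340,235),(352,232),(362,230),(393,195),(390,260),(385,131),(212,140),(268,150),(258,203),(232,215),(240,160)]:
    print((u,v),np.round(W[v,u],1))
a=cv2.resize(p[105:285,320:480],None,fx=5,fy=5,interpolation=cv2.INTER_CUBIC)[:, :]
cv2.imwrite("pics/a.png",cv2.resize(p[115:275,320:480],(600,600),interpolation=cv2.INTER_CUBIC))
cv2.imwrite("pics/b.png",cv2.resize(p[100:250,160:310],(600,600),interpolation=cv2.INTER_CUBIC))
z=W[115:275,320:480,2]; z=np.nan_to_num(z)
m=cv2.applyColorMap(np.uint8(np.clip(z*3.5+20,0,255)),cv2.COLORMAP_JET)
cv2.imwrite("pics/c.png",cv2.resize(m,(600,600),interpolation=cv2.INTER_NEAREST))
E
```

```text
(350, 300) [ 273.  -117.8   -2. ]
(320, 120) [nan nan nan]
(430, 155) [ 593.8 -308.1   22.2]
(430, 172) [ 554.6 -306.3   19.8]
(433, 218) [ 445.5 -297.9   54.6]
(434, 232) [ 415.2 -297.5   57. ]
(345, 155) [ 592.6 -113.7   42.7]
(355, 163) [ 576.  -136.1   33.3]
(364, 170) [ 561.3 -156.6   25.1]
(340, 235) [414.8 -98.3  28.1]
(352, 232) [ 420.7 -124.8   30.8]
(362, 230) [ 424.9 -147.    28.7]
(393, 195) [ 501.1 -218.1   33.1]
(390, 260) [ 358.6 -206.7   21. ]
(385, 131) [ 655.7 -209.6   14.6]
(212, 140) [646.8 197.5   3.6]
(268, 150) [619.5  64.6   3.2]
(258, 203) [493.8  87.3   3.7]
(232, 215) [466.1 145.3  11. ]
(240, 160) [596.3 130.    4.8]
```

View pics/a.png

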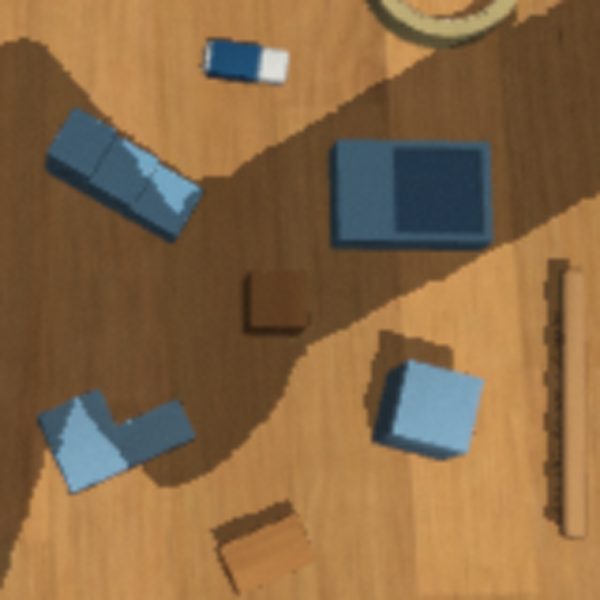

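View pics/b.png

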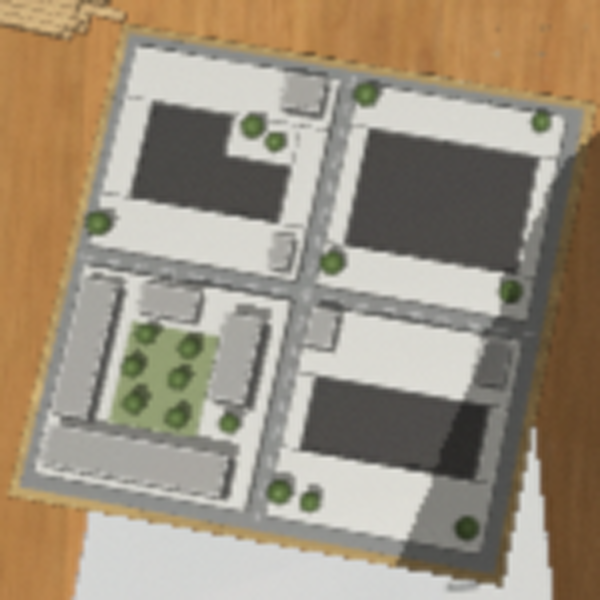

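View pics/c.png

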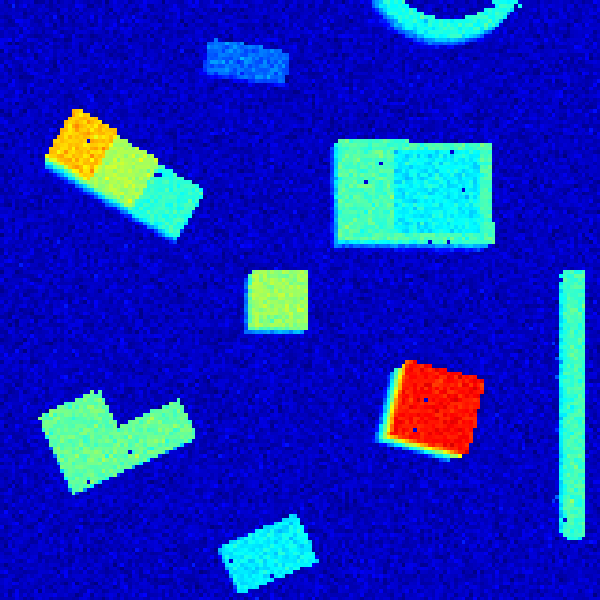

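```bash
cat >> h.py <<'E'
def onplane(n,uv,z):
    c=r.calibration(n); T=np.array(c["camera_from_world"]); uv=np.asarray(uv,float)
    D=np.stack([(uv[...,0]-c["cx"])/c["fx"],(uv[...,1]-c["cy"])/c["fy"],np.ones(uv.shape[:-1])],-1)@T[:3,:3]
    C=-T[:3,:3].T@T[:3,3]; return (C+D*((z-C[2])/D[...,2])[...,None])[...,:2]
def comp(mask,u,v):
    n,l=cv2.connectedComponents(mask.astype(np.uint8),connectivity=4)
    return l==l[v,u]
def rect(n,m,z):
    k,_=cv2.findContours(m.astype(np.uint8),cv2.RETR_EXTERNAL,cv2.CHAIN_APPROX_NONE)
    vu=np.argwhere(m); vu=np.concatenate([vu+[a,b] for a in(-.4,.4) for b in(-.4,.4)])
    return cv2.minAreaRect(onplane(n,vu[:,::-1],z).astype(np.float32))
E
python3 - <<'E'
from h import *
p=cv2.imread("pics/top0.png");d=np.load("pics/top0.npy")
W=cloud("top",d);Z=W[...,2]
T=np.array(r.calibration("top")["camera_from_world"]);print("cam",-T[:3,:3].T@T[:3,3])
hsv=cv2.cvtColor(p,cv2.COLOR_BGR2HSV)
blue=(hsv[...,0]>90)&(hsv[...,0]<125)&(hsv[...,1]>80)
print("desk z",[np.nanmedian(Z[s]) for s in (np.s_[205:215,380:400],np.s_[140:150,400:406],np.s_[190:205,335:345])])
def show(n,R): print(n,np.round(R[0],1),np.round(R[1],1),round(R[2],1))
for n,(u,v),lo,hi,z in[("ell",(345,236),20,40,30),("terr hi",(345,155),39,60,45),("terr lo",(364,170),17,30,26),("terr mid",(354,163),30,39,35),("pod",(430,153),15,40,28),("tower",(436,222),48,70,58),("eraser",(385,131),6,20,13)]:
    m=comp(blue&(Z>lo)&(Z<hi),u,v); m=cv2.morphologyEx(m.astype(np.uint8),cv2.MORPH_CLOSE,np.ones((3,3)))>0
    show(n,rect("top",m,z)); print(m.sum())
g=hsv[...,2]; dark=(g<105)&(hsv[...,1]<70)
for n,(u,v) in[("p_ell",(205,145)),("p_pod",(268,150)),("p_ter",(255,203))]:
    m=comp(dark,u,v); 
    for z in(6,14): show(n,rect("top",m,z)); 
    print(m.sum(),W[m].mean(0))
    k=cv2.findContours(m.astype(np.uint8),cv2.RETR_EXTERNAL,cv2.CHAIN_APPROX_NONE)[0]
    p[cv2.morphologyEx(m.astype(np.uint8),cv2.MORPH_GRADIENT,np.ones((3,3),np.uint8))*m>0]=(0,0,255)
cv2.imwrite("pics/d.png",cv2.resize(p[100:250,160:310],(750,750)[:0] or (600,600),interpolation=cv2.INTER_NEAREST))
E
```

```text
cam [335.00165013 -65.44066596 993.00374718]
desk z [np.float64(-0.9808943208630353), np.float64(-1.2015081863864836), np.float64(-1.2066509529165945)]
ell [ 428.6 -121.2] [49.2 78.8] 23.1
536
terr hi [ 596.8 -105.8] [31.9 36.3] 55.9
190
terr lo [ 565.8 -154.4] [36.6 37.2] 58.0
207
terr mid [ 582.  -129.5] [35.  36.4] 58.0
199
pod [ 565.7 -303.2] [94.  64.4] 88.7
1118
tower [ 433.6 -301.1] [44.4 45.3] 73.9
399
eraser [ 657.5 -204.1] [32.1 23.9] 87.7
119
p_ell [645.6 194.3] [90.1 60.7] 78.7
p_ell [643.1 192.2] [89.3 60.2] 78.7
717 [nan nan nan]
p_pod [618.9  58.8] [105.5  73.7] 78.4
p_pod [616.6  57.8] [104.6  73.1] 78.4
1251 [nan nan nan]
p_ter [485.3  84.9] [106.1  47.6] 78.4
p_ter [484.1  83.7] [105.3  47.2] 78.4
843 [nan nan nan]
```

View pics/d.png

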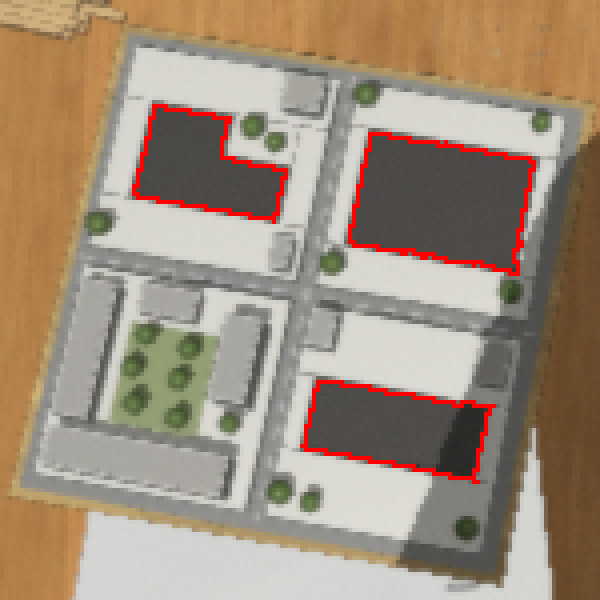

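```bash
cat >> h.py <<'E'
from scipy.spatial.transform import Rotation as Ro
Y=-11.3
# block pose (x,y,yaw), plot pose, grasp y offset, TCP over underside, floor z, pre-opening
J={"ell":((428.6,-121.2,23.1),(643.9,193.0,Y),18,10,6,72),
"terrace":((581,-130.3,-32.3),(484.6,84.2,Y),1,14,6,56),
"podium":((565.7,-303.2,-1.3),(617.5,58.2,Y),0,8,6,82),
"tower":((433.6,-301.1,-16.1),None,0,26,28,66)}
def ori(psi): return (Ro.from_euler('z',psi,degrees=True)*Ro.from_euler('x',180,degrees=True)).as_rotvec()
def gp(pose,gy,z,turn):
    x,y,t=pose;a=np.radians(t)
    return [x-gy*np.sin(a),y+gy*np.cos(a),z],ori(t+turn)
E
python3 - <<'E'
from h import *
J["tower"]=(J["tower"][0],(614,44.5,Y),*J["tower"][2:])
for n,(b,p,gy,h,f,w) in J.items():
  for turn in ((90,-90) if n!="tower" else (90,-90,0,180)):
    print(n,turn,[None if q is None else np.round(q,2).tolist() for q in(r.solve_ik(*gp(b,gy,h,turn)),r.solve_ik(*gp(b,gy,130,turn)),r.solve_ik(*gp(p,gy,f+h,turn)),r.solve_ik(*gp(p,gy,130,turn)))])
E
```

```text
ell 90 [[0.21, 0.25, -0.78, 0.0, -0.54, -2.95], [0.21, 0.05, -0.64, 0.0, -0.88, -2.95], [0.6, 0.56, -0.21, 0.0, -0.81, 2.34], [0.6, 0.44, -0.1, 0.0, -1.03, 2.34]]
ell -90 [[0.21, 0.25, -0.78, 0.0, -0.54, 0.19], [0.21, 0.05, -0.64, 0.0, -0.88, 0.19], [0.6, 0.56, -0.21, 0.0, -0.81, -0.8], [0.6, 0.44, -0.1, 0.0, -1.03, -0.8]]
terrace 90 [[0.11, 0.45, -0.41, -0.0, -0.71, 2.47], [0.11, 0.31, -0.3, -0.0, -0.96, 2.47], [0.57, 0.31, -0.64, 0.0, -0.62, 2.37], [0.57, 0.15, -0.52, 0.0, -0.89, 2.37]]
terrace -90 [[0.11, 0.45, -0.41, -0.0, -0.71, -0.67], [0.11, 0.31, -0.3, -0.0, -0.96, -0.67], [0.57, 0.31, -0.64, 0.0, -0.62, -0.77], [0.57, 0.15, -0.52, 0.0, -0.89, -0.77]]
podium 90 [[-0.19, 0.52, -0.31, 0.0, -0.75, -2.98], [-0.19, 0.38, -0.2, 0.0, -0.99, -2.98], [0.41, 0.48, -0.35, 0.0, -0.73, 2.54], [0.41, 0.35, -0.25, 0.0, -0.97, 2.54]]
podium -90 [[-0.19, 0.52, -0.31, -0.0, -0.75, 0.17], [-0.19, 0.38, -0.2, -0.0, -0.99, 0.17], [0.41, 0.48, -0.35, 0.0, -0.73, -0.61], [0.41, 0.35, -0.25, 0.0, -0.97, -0.61]]
tower 90 [None, None, [0.39, 0.43, -0.33, 0.0, -0.81, 2.56], [0.39, 0.34, -0.26, 0.0, -0.97, 2.56]]
tower -90 [[-0.24, 0.35, -0.56, -0.0, -0.66, -0.05], [-0.24, 0.21, -0.45, -0.0, -0.91, -0.05], [0.39, 0.43, -0.33, 0.0, -0.81, -0.59], [0.39, 0.34, -0.26, 0.0, -0.97, -0.59]]
tower 0 [[-0.24, 0.35, -0.56, 0.0, -0.66, 1.52], [-0.24, 0.21, -0.45, 0.0, -0.91, 1.52], [0.39, 0.43, -0.33, 0.0, -0.81, 0.98], [0.39, 0.34, -0.26, 0.0, -0.97, 0.98]]
tower 180 [[-0.24, 0.35, -0.56, -0.0, -0.66, -1.62], [-0.24, 0.21, -0.45, -0.0, -0.91, -1.62], [0.39, 0.43, -0.33, -0.0, -0.81, -2.16], [0.39, 0.34, -0.26, -0.0, -0.97, -2.16]]
```

```bash
cat >> h.py <<'E'
def pick(n):
    b,p,gy,h,f,w=J[n]
    r.move_pose(*gp(b,gy,130,-90)); r.gripper_to(w,30)
    hit=r.servo_line(gp(b,gy,h,-90)[0],vel=100,contact_N=8)
    f0=r.get_force(); r.gripper_to(w-25 if n=="podium" else 15,30); r.hold(.2)
    print(n,"hit",hit,"w",r.get_gripper_width(),"fz",np.round(r.get_force()-f0,1),r.get_finger_force(),np.round(r.get_position(),1))
    r.servo_line(gp(b,gy,130,-90)[0],vel=150); print("lifted w",r.get_gripper_width(),r.get_t())
def place(n,pose=None):
    b,p,gy,h,f,w=J[n]; p=pose or p
    r.move_pose(*gp(p,gy,130,-90))
    r.servo_line(gp(p,gy,f+h+12,-90)[0],vel=150)
    hit=r.servo_line(gp(p,gy,f+h+.7,-90)[0],vel=40,contact_N=6)
    print("hit",hit,np.round(r.get_position(),1),r.get_gripper_width()); r.hold(.2)
    if hit and r.get_position()[2]>f+h+3: return False
    r.gripper_to(r.get_gripper_width()+11); r.hold(.1)
    r.servo_line(gp(p,gy,130,-90)[0],vel=150); print(n,"placed",r.get_t()); return True
E
python3 - <<'E'
from h import *
pick("ell")
p,d=r.capture("scene"); cv2.imwrite("pics/e.png",p[:,:,::-1])
E
```

```text
ell hit False w 49.191557369579925 fz [-0.4  0.8  6.1] 31.0888534784317 [ 421.9 -104.6   10.6]
lifted w 48.95147803690998 5.2583
```

View pics/e.png

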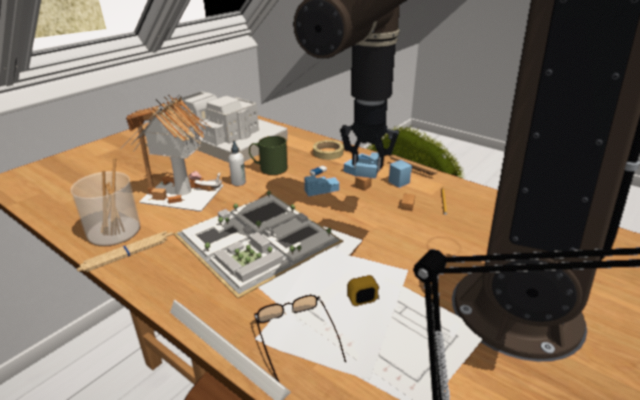

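```bash
python3 - <<'E'
import cv2
p=cv2.imread("pics/e.png");cv2.imwrite("pics/e2.png",cv2.resize(p[90:220,300:430],(600,600),interpolation=cv2.INTER_CUBIC))
E
```

```text
(no output)
```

View pics/e2.png

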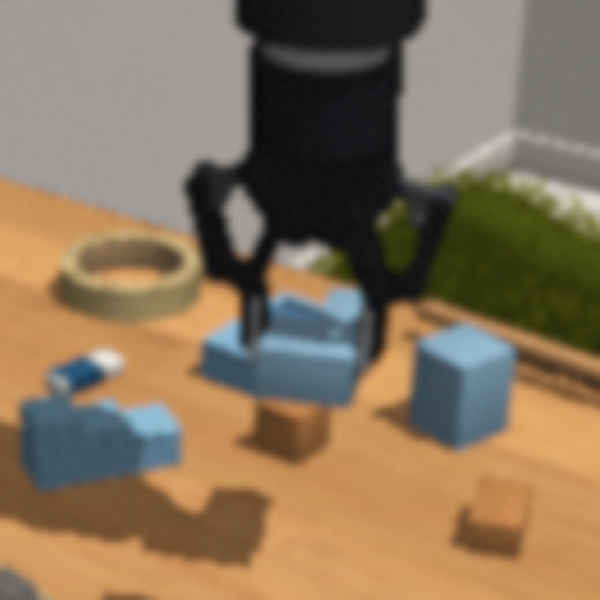

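Ell held level in the gripper, tips about halfway down its flanks. Placing it.

```bash
python3 - <<'E'
from h import *
if place("ell"):
    pick("terrace")
    p,d=r.capture("top"); cv2.imwrite("pics/f.png",cv2.resize(p[90:260,160:420,::-1],(780,510),interpolation=cv2.INTER_CUBIC)); np.save("pics/f.npy",d); cv2.imwrite("pics/fraw.png",p[:,:,::-1])
E
```

```text
hit True [647.7 210.9  16.7] 49.466432584295084
ell placed 9.4167
terrace hit False w 33.5153043823827 fz [-0.8  0.5  5.7] 31.662152856588364 [ 582.1 -129.4   14.8]
lifted w 33.21610059748117 13.7083
```

View pics/f.png

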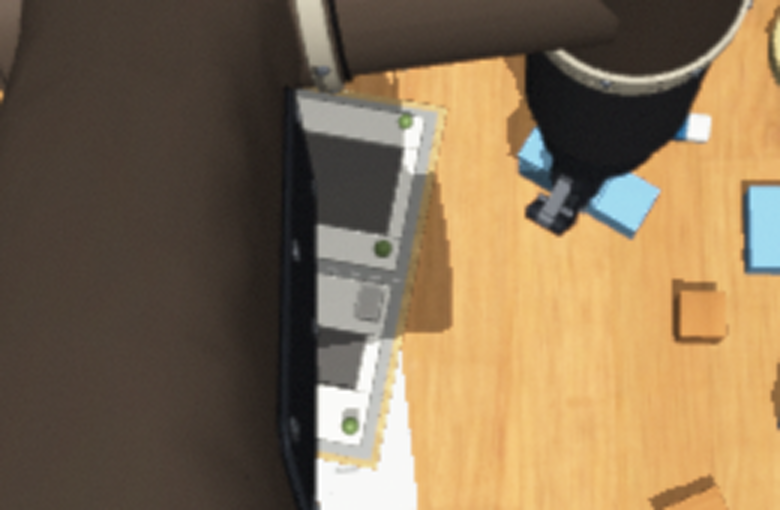

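Terrace held; arm hides the ell. I'll place the terrace and look from the arm's podium side.

```bash
python3 - <<'E'
from h import *
print(place("terrace"))
b,p,gy,h,f,w=J["podium"]
r.move_pose(*gp(b,gy,130,-90))
p,d=r.capture("top"); cv2.imwrite("pics/g.png",cv2.resize(p[90:260,160:420,::-1],(780,510),interpolation=cv2.INTER_CUBIC)); np.save("pics/g.npy",d)
p,d2=r.capture("scene"); cv2.imwrite("pics/g2.png",cv2.resize(p[160:310,150:350,::-1],(800,600),interpolation=cv2.INTER_CUBIC))
W=cloud("top",d); np.save("pics/gW.npy",W)
E
```

```text
hit True [485.2  85.4  20.8] 33.181238551560064
terrace placed 17.2917
True
```

View pics/g.png

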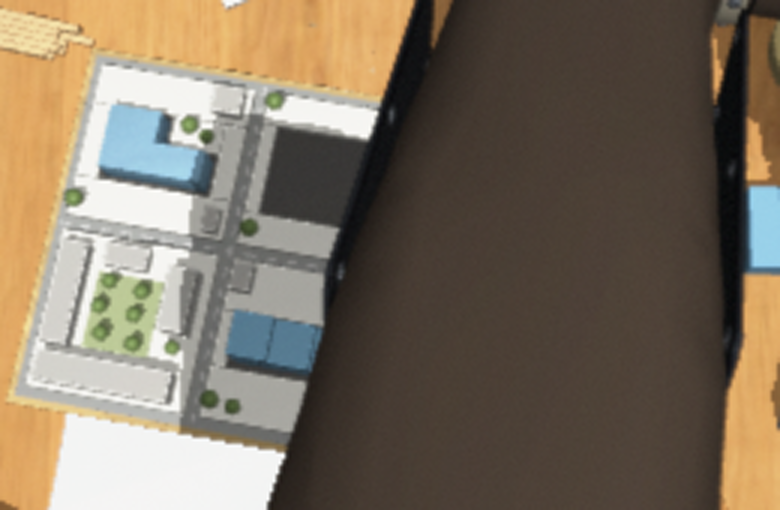

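View pics/g2.png

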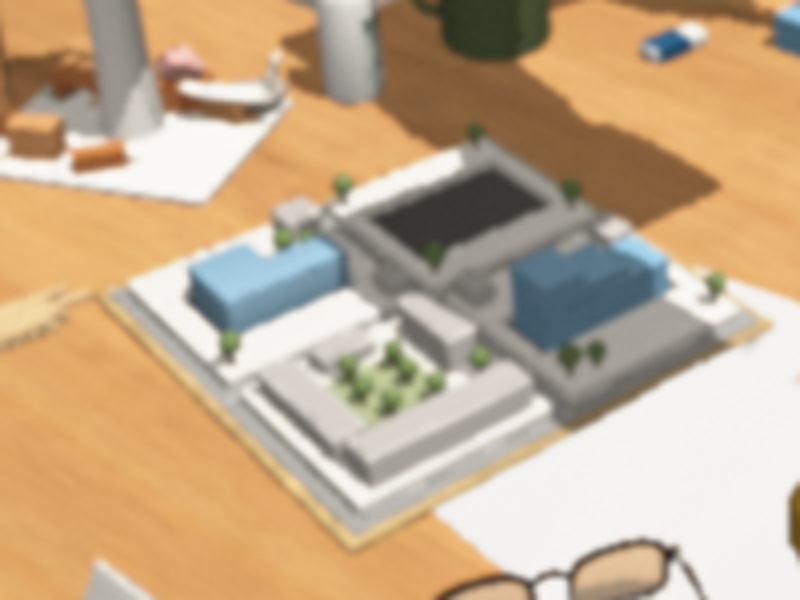

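Ell (~155,150) and terrace (~270,340) both look seated. Podium next.

```bash
python3 - <<'E'
from h import *
pick("podium"); ok=place("podium"); print(ok)
if ok:
    b,p,gy,h,f,w=J["tower"]
    r.move_pose(*gp(b,gy,130,-90)); r.gripper_to(w)
    p,d=r.capture("top"); cv2.imwrite("pics/i_raw.png",p[:,:,::-1]); np.save("pics/i.npy",d)
    q,_=r.capture("scene")
    cv2.imwrite("pics/i.png",np.hstack([cv2.resize(p[100:250,160:310,::-1],(400,400),interpolation=cv2.INTER_CUBIC),cv2.resize(q[170:290,180:300,::-1],(400,400),interpolation=cv2.INTER_CUBIC)]))
    W=cloud("top",d);Z=W[...,2]
    hsv=cv2.cvtColor(p,cv2.COLOR_RGB2HSV); blue=(hsv[...,0]>90)&(hsv[...,0]<125)&(hsv[...,1]>80)
    bl=blue&(W[...,1]>-20)&(Z>18)
    n,l,s,c=cv2.connectedComponentsWithStats(bl.astype(np.uint8),connectivity=4)
    for i in range(1,n):
        if s[i,4]>60:
            m=l==i; print(s[i],np.round(np.percentile(Z[m],[5,30,50,70,95]),1),[np.round(x,1) for x in rect("top",m,34)])
E
```

```text
podium hit False w 61.314851849834305 fz [-0.3 -0.3  5.3] 33.42374458909035 [ 566.3 -303.4    8.9]
lifted w 61.76779074673629 22.4333
hit True [617.9  58.4  15. ] 61.09652741398984
podium placed 26.4917
True
[ 248  132   45   34 1107] [24.4 27.6 30.  32.3 34.8] [array([614.6,  54.9]), array([95.9, 66.7]), np.float64(78.7)]
[194 142  36  11  85] [18.6 24.6 28.2 31.3 36.9] [array([617.6, 189.7]), array([25.1, 82.4]), np.float64(3.9)]
[236 194  44  23 675] [28.1 32.2 39.3 44.9 51.4] [array([484.1,  84. ]), array([98.7, 38.7]), np.float64(77.6)]
```

View pics/i.png

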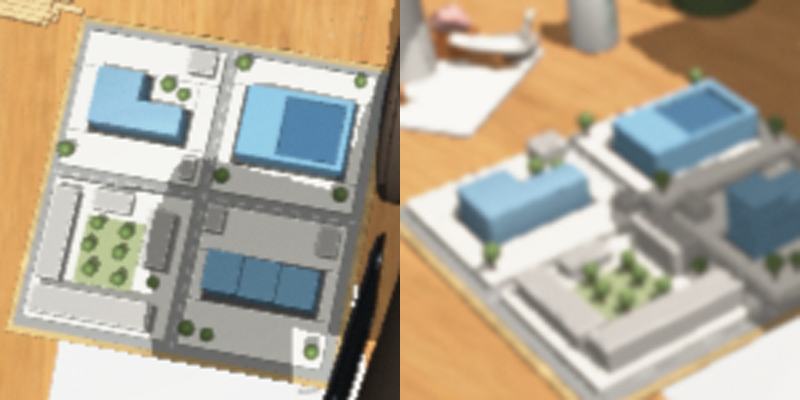

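```bash
python3 - <<'E'
from h import *
p=cv2.imread("pics/i_raw.png");d=np.load("pics/i.npy");W=cloud("top",d);Z=W[...,2]
h=cv2.cvtColor(p,cv2.COLOR_BGR2HSV); V=h[...,2]
print(V[142:150,258:295:3])
for thr in(165,180,195,205):
    m=comp((V<thr)&(h[...,0]>90)&(h[...,0]<125)&(h[...,1]>80)&(Z>18),280,148)
    print(thr,m.sum(),[[np.round(x,1) for x in rect("top",m,z)] for z in(28,34)])
# plane fits of ell and podium plain top
blue=(h[...,0]>90)&(h[...,0]<125)&(h[...,1]>80)
for n,c,z0 in(("ell",(643.9,193),36),("podium",(617.5,58.2),34)):
    m=blue&(np.hypot(W[...,0]-c[0],W[...,1]-c[1])<62)&(abs(Z-z0+1.2)<3.5)
    A=np.c_[W[m][:,0]-c[0],W[m][:,1]-c[1],np.ones(m.sum())]; s=np.linalg.lstsq(A,W[m][:,2],rcond=None)[0]
    print(n,m.sum(),"slope deg",np.degrees(s[:2]),"z",s[2],[np.round(x,1) for x in rect("top",m,z0)])
E
```

```text
[[231 231 230 171 171 169 172 170 170 171 164 218 213]
 [231 231 230 168 171 171 171 170 171 170 169 213 238]
 [231 231 230 169 171 170 170 171 171 171 173 195 234]
 [231 231 228 170 171 170 172 170 171 170 183 189 232]
 [231 231 226 169 172 170 172 170 172 170 181 153 228]
 [231 231 221 169 171 171 171 170 171 172 167 145 177]
 [231 232 215 170 169 171 171 171 169 172 185 131 176]
 [231 231 214 170 170 173 170 171 171 170 193 119 177]]
165 254910 [[array([524.7, -33.6]), array([1557.8,  928.1]), np.float64(88.2)], [array([523.6, -33.8]), array([1548.1,  922.3]), np.float64(88.2)]]
180 484 [[array([615.8,  42.5]), array([54.2, 54.6]), np.float64(78.7)], [array([614. ,  41.8]), array([53.9, 54.2]), np.float64(78.7)]]
195 521 [[array([615.6,  42.4]), array([55.9, 55.5]), np.float64(78.4)], [array([613.8,  41.7]), array([55.5, 55.1]), np.float64(78.4)]]
205 533 [[array([615.8,  42.4]), array([55.9, 56.1]), np.float64(78.7)], [array([614. ,  41.8]), array([55.5, 55.7]), np.float64(78.7)]]
ell 53 slope deg [0.51862202 0.34529759] z 34.35188311613599 [array([640.6, 189.5]), array([78.4, 49.4]), np.float64(80.0)]
podium 603 slope deg [-0.05276492  0.75767458] z 32.39435179973178 [array([616.1,  55.3]), array([94.6, 64.1]), np.float64(78.6)]
```

Heights and slopes confirm that ell and podium lie flat on the pocket floors; the socket is centred near (615, 44.5). Tower next.

```bash
python3 - <<'E'
from h import *
pick("tower"); ok=place("tower",(615.1,44.5,Y)); print(ok)
if ok:
    b,p,gy,h,f,w=J["tower"]
    r.goto_joints([-0.923,0.359,0.012,0,-1.224,-0.288])
p,d=r.capture("top"); cv2.imwrite("pics/k_raw.png",p[:,:,::-1]); np.save("pics/k.npy",d)
q,_=r.capture("scene")
cv2.imwrite("pics/k.png",np.hstack([cv2.resize(p[100:250,160:310,::-1],(400,400),interpolation=cv2.INTER_CUBIC),cv2.resize(q[170:290,200:320,::-1],(400,400),interpolation=cv2.INTER_CUBIC)]))
W=cloud("top",d);Z=W[...,2];h=cv2.cvtColor(p,cv2.COLOR_RGB2HSV);blue=(h[...,0]>90)&(h[...,0]<125)&(h[...,1]>80)
m=blue&(Z>78)&(Z<95)&(W[...,1]>-20); print(m.sum(),np.nanmedian(Z[m]))
if m.sum()>50: print(rect("top",m,86))
print(r.get_t(),r.get_force())
E
```

```text
tower hit False w 43.49128057452296 fz [-1.1  0.8  5. ] 31.44247055053711 [ 434.2 -301.3   26.8]
lifted w 43.38909163721253 31.3417
hit True [615.6  44.7  54.8] 43.74790533453181
tower placed 34.95
True
407 84.72718428884565
((612.9091796875, 41.383323669433594), (47.19700622558594, 46.42974090576172), 79.27120208740234)
37.8 [-0.58669311 -0.24429717 -0.18508608]
```

View pics/k.png

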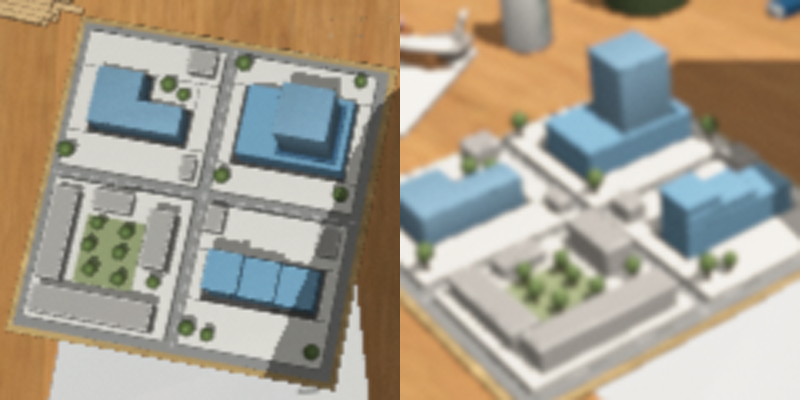

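The picture shows the ell, terrace and podium in their plots and the tower upright in the socket. Its top is at 86 mm, as it should be.

```bash
python3 -c "
from station import r
print(r.sign_off())"
```

```text
the job is handed in; nothing more can be done
None
```

The job is handed in at about 38 s on the robot's clock: the L-block, terrace and podium are down on the floors of their own plots, the tower stands upright on the floor of the podium's socket, and the timber blocks and eraser were left alone.

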